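# Clamp the mended serving paddle in the screw press

## Robot

A 6-joint arm with a two-finger parallel gripper is mounted at the origin on a cart in front of the work surface, level with it; the furniture and walls round the work are solid. World frame = base frame: x ahead of the robot, y to its left, z up, the work surface at z = 0. Lengths are in mm, angles in rad, forces in N, time in s.
With the tool pointing down it reaches from about 350 to 925 mm from the base axis. Payload 6.4 kg.
Tool frame: the origin (TCP) lies midway between the tips of the shut fingers; the grasp point (between the pads) lies 19 mm behind it; z points along the fingers, y is the line along which they close (so a half turn about z gives the same grasp; the last joint's range is limited). The gripper opens to 85 mm and grips with 20 to 120 N. Pads are 22 mm wide; open, the fingers measure 114 mm over their backs; the gripper's body (76 mm by 85 mm) begins 54 mm behind the grasp point. The pads swing forward as they close: fully open they stand 13 mm farther back than shut.
Start: joints at [-1.48, 0.245, 1.558, -0, 1.339, -0.174], TCP at [170.12, -627.354, 193.59] pointing down, gripper open.
Joint ranges: [-3.13, 3.13], [-1.02, 2.26], [0.13, 2.54], [-0.95, 4.09], [0.21, 2.88], [-2.74, 2.74]. Speed limits (rad/s): [2.57, 2.57, 3.14, 3.14, 3.14, 3.14].

## Interface

Orientations are given as a 3x3 rotation matrix whose columns are the frame's x, y, z axes.
In Python, from cell import * gives the robot as it stands. The module is installed in compiled form; this text tells all that it offers.
- The arm moves only by the shell command python3 -m handwheel 'ROWS' [FORCE]. ROWS is JSON, a list of rows, each a list of 5 numbers: the closure, from 0 (fully open) to 1 (shut), then the shift along the tool's x, y, z in mm, then the turn about the tool's z in rad. In form: [[fingers, tx, ty, tz, roll], ...]. A call has exactly 8 rows; each row is the pose to reach, as a shift and turn from the pose commanded when the call began, along the tool's axes at that moment; what a row does not reach only later rows make up. A row lasts 1/10 s, in which the tool goes at most 50 mm and 8.59 degrees, less where a joint would pass 70% of its speed; a pose out of reach is approached as far as the arm can. A call with a gripper value outside its range is refused whole. The fingers move at their own pace and stop on an object; FORCE is the grip in N (left out, the last holds). Time passes only in rows, so rows that repeat a pose let the fingers close, or fill a call up. It gives the time, the measured TCP pose, the force, the opening and the grip force at its end, in the units of the state.
- sense(): the state, without advancing time (a new reading comes with each control period).
- capture(name): name is "side" or "top"; returns a dict with "pixels" (400x640x3 uint8, blue, green, red), "fov_y" (degrees; the focal length in pixels is half the picture's height over the tangent of half this angle, whatever the lens; pixels are square), "cx", "cy" (the principal point, pixels), "extrinsics" (4x4, takes a point from camera to world coordinates). Camera axes: x right, y down, z forward; pixel columns grow to the right and rows downward; lengths in mm; the calibration is good to about 2 mm. A picture is of the moment at which its call begins. There is no depth.
- finish_job(): hands the job in; it is judged then, once.
The state is a dict: "t": time; "joint_pos": joint angles; "dq": joint speeds; "tau": joint torques, N m; "eef_pos": TCP position; "tool_rot": TCP orientation; "contact_force": force on the tool from outside, world axes, zero at the start; "torque": the same for the moment, N m; "opening": finger opening in mm; "gripper_force": force on a finger pad.
Only numpy, scipy, OpenCV 4.12 (cv2) and the standard library are available. Lean on these libraries where they do the work, as an engineer would, in place of code of your own. Each camera call takes 0.05 s, during which the arm holds its last target. There are 200 camera calls.

## Task

The wooden serving paddle has just been glued: slide it by its handle squarely under the foot of the green screw press until the end of its blade is up against the press's column, with the dark glued strip under the foot. Then turn the red knob clockwise until the foot grips the paddle firmly, but stop soon after you feel it bite so that the glue is not squeezed out, and let your hand go down with the knob as it sinks instead of pulling or pressing on it. Leave the things standing round the press alone.

Things in the scene. Friction and masses are not known exactly. Their poses are not given: they have to be found in the camera images.
- press: Green cast screw press bolted to the worktop. Origin: on the vertical spindle axis, at worktop height; x points level from the spindle to the column, z up. A column stands behind; an arm 44 mm wide, 74 to 100 mm above the worktop, reaches from it over the origin to a nose 28 mm in front (-x); on it a brass nut, top at 110 mm.
- column_stop (a point): Middle of the column's front face, the stop for the paddle, 54 mm along the press's +x from the spindle axis, 11 mm above the worktop; axes as the press's. Column 56 mm wide, 100 mm high; its bolted flange, 100 mm wide and 10 mm high, begins at the same face.
- boss_underside (a point): Underside of the arm's boss, on the spindle axis, 72 mm up. Below it hangs a round foot, 44 mm across with a rubber sole, set to a different, unmeasured height each time: the sole starts 5 to 14 mm above the top of a paddle on the worktop. It bites at 15 N, then 14 N more per mm (53 N per rad of knob); 20 to 50 N on the paddle is firm and not too much.
- knob_grip (a point): Grip point of the red bar knob on top of the spindle: on the axis, 158 mm above the worktop at the start. Bar 54 mm long (this point's x), 14 mm thick (y), from 20 mm below to 14 mm above this point; below it only the spindle and the nut. Sinks with the spindle as it turns. Its sprung sleeve gives 1 mm up or down per 2.5 N; over 4.5 mm (11 N) is forced.
- knob (a joint): Angle turned by the knob (rad): 0 at the start, grows clockwise seen from above (tightening), stops at 6.6. Spindle, foot and knob sink 24 mm per turn (3.82 mm per rad). The thread rubs: about 0.21 N m turns it freely; pressing on the paddle adds 3.8 mN m per newton: a step of 0.06 N m at the bite, 0.13 N m in all at 33 N. It stays where it is left.
- sleeve (a joint): How far the knob is displaced up (+) or down (-) on its sprung sleeve (m), 0 at rest.
- paddle: Loose wooden serving paddle, 0.25 kg, 22 mm thick, lying flat. Origin: underside of the blade, at the blade's centre; x points away from the handle, along the paddle. Blade 100 mm (x) by 90 mm (y), its far end 50 mm along +x from the origin; a dark glued strip 14 mm wide crosses it at the origin. Handle 34 mm wide, to 134 mm along -x.
- paddle_blade (a point): Centre of the blade, half-way up (11 mm above the underside), axes as the paddle's.
- paddle_handle (a point): Centre of the handle, half-way up: 95 mm along -x from the blade's centre; handle 34 mm wide across y, 22 mm thick.
- sugar_tin: Red tin with white lid, 72 mm across, 94 mm high, a bystander; origin under its centre.
- spice_jar: Spice jar with red cap, 45 mm across, 106 mm high, a bystander; origin under its centre.
- salt_shaker: Glass salt shaker with grey top, 44 mm across, 90 mm high, a bystander; origin under its centre.
- spindle: The spindle that carries the knob and the foot. Origin at the press's origin at the start; sinks along the press's axis as the knob is turned (it does not show the foot's own height setting). While the hand stands still the thread's rubbing can hold a twist of either sign in the wrist reading; the press on the paddle shifts that reading all the same, anticlockwise seen from above.
Things that resemble listed ones, but are neither listed nor needed, are in the scene too. Of the things that look like the paddle, the largest one is meant.

How it is judged:
By the outcome, as a careful person would: the job done as asked, in the order asked, and still so for the second after the job is handed in, with the robot touching nothing.
It also fails if it takes over 72 s, if anything falls off the work surface, if the arm or the gripper's body presses on something with over 40 N, if the wrist force passes 120 N, or if a joint passes its speed limit or range.

## Working session

There is one attempt and no reset: what is moved stays moved. The work goes in short steps, Python scripts to look and compute and a shell command to move; the robot and the scene stay as the last step left them, time stands still between calls to the robot, and variables do not carry over. Pictures are saved under pics/ and viewed, at most 10 in all, crops included, and the job is handed in when it is done.

```bash
mkdir -p pics; python3 - <<'E'
from cell import *
import cv2
for n in("side","top"):
    c=capture(n); cv2.imwrite(f"pics/{n}0.png",c["pixels"]); print(n,c["fov_y"],c["cx"],c["cy"],c["extrinsics"])
s=sense(); print(s)
E
```

```text
side 55.81362037434666 316.13552010816215 197.96220359917174 [[-9.98993304e-01 -9.59142802e-03  4.38221799e-02  5.87116630e+02]
 [-4.19881722e-02  5.43804274e-01 -8.38161025e-01  9.23423029e+02]
 [-1.57915276e-02 -8.39157265e-01 -5.43659555e-01  6.39417001e+02]
 [ 0.00000000e+00  0.00000000e+00  0.00000000e+00  1.00000000e+00]]
top 46.15742847490363 315.778269758834 198.87503916685162 [[ 2.44329280e-02 -9.94001915e-01  1.06598429e-01  5.10457504e+02]
 [-9.99197120e-01 -2.76680379e-02 -2.89757680e-02  1.19690594e+02]
 [ 3.17513382e-02 -1.05804880e-01 -9.93879862e-01  1.13008331e+03]
 [ 0.00000000e+00  0.00000000e+00  0.00000000e+00  1.00000000e+00]]
{'t': 0.1, 'joint_pos': array([-1.48008788e+00,  2.45752960e-01,  1.55893143e+00, -1.85730277e-06,
        1.33870795e+00, -1.74088461e-01]), 'dq': array([ 9.29242428e-04, -2.43569046e-03, -4.15258190e-03, -2.98022890e-05,
        1.54689133e-03,  4.82022146e-04]), 'tau': array([-7.55396513e-05, -4.30670321e+01, -3.27129149e+01, -1.33340131e-04,
        2.81243956e-03, -4.10934305e-06]), 'eef_pos': array([ 170.07205906, -626.747767  ,  192.56386486]), 'tool_rot': array([[ 9.65145585e-01,  2.61713530e-01, -1.64823235e-04],
       [ 2.61713399e-01, -9.65143971e-01,  1.79212571e-03],
       [ 3.09945394e-04, -1.77279866e-03, -9.99998381e-01]]), 'contact_force': array([0.2321873 , 0.68723451, 1.16655828]), 'torque': array([-0.01588773,  0.00949708,  0.00728031]), 'gripper_force': 0.0, 'opening': 85.30283839415638}
```

View pics/side0.png

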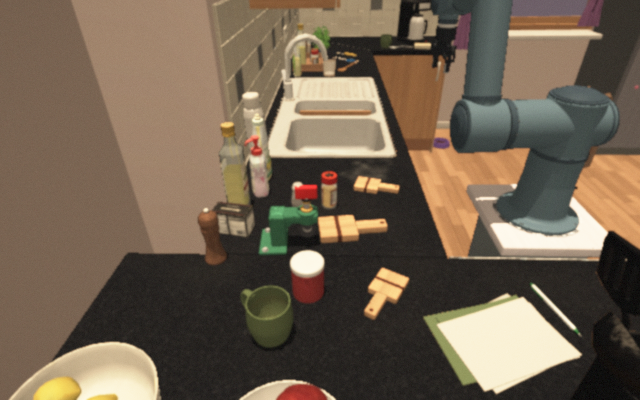

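View pics/top0.png

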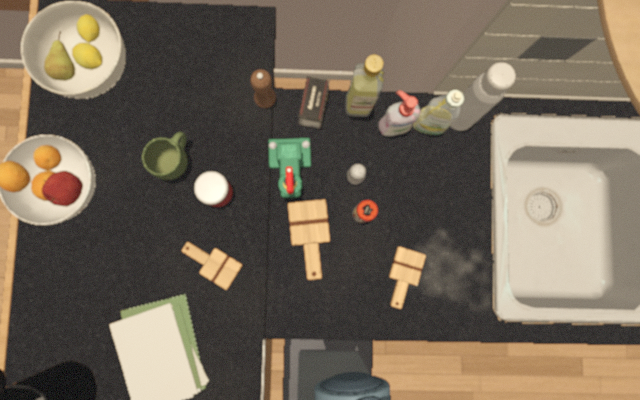

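Candidates for the paddle are the ones in the top view at (310,238), (213,266) and (405,277). The first is clearly the largest and sits in front of the press at (290,170). Now a close crop of it in both views.

```bash
python3 - <<'E'
import cv2,numpy as np
a=cv2.imread("pics/top0.png")[125:285,235:395]; b=cv2.imread("pics/side0.png")[165:265,240:400]
a=cv2.resize(a,None,fx=3.75,fy=3.75,interpolation=cv2.INTER_CUBIC)
cv2.imwrite("pics/topc.png",a)
cv2.imwrite("pics/sidec.png",cv2.resize(b,None,fx=5,fy=5,interpolation=cv2.INTER_CUBIC))
E
```

```text
(no output)
```

View pics/topc.png

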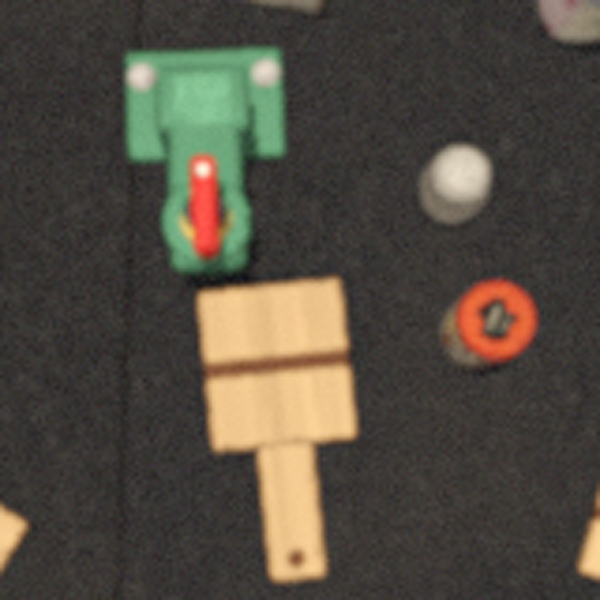

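View pics/sidec.png

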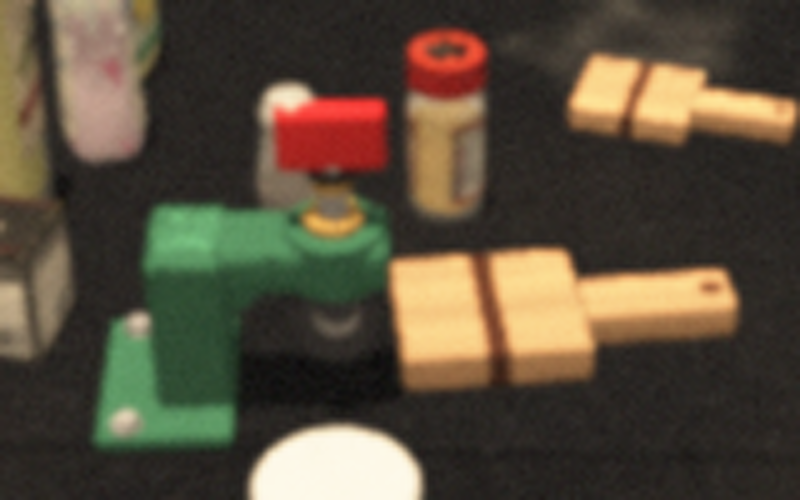

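The side crop shows the press with its knob at crop px (332,134) and the paddle clear of the foot. The large paddle's corners are sharp in both views. Next I triangulate.

```bash
cat >h.py <<'E'
from cell import *
import numpy as np,cv2
OFF={"top":(3.75,235,125),"side":(5,240,165)}
C={n:capture(n) for n in OFF}
def ray(n,p,crop=True):
    c=C[n]
    if crop: s,u,v=OFF[n]; p=((p[0]+.5)/s-.5+u,(p[1]+.5)/s-.5+v)
    f=200/np.tan(np.radians(c["fov_y"]/2)); E=np.array(c["extrinsics"])
    d=E[:3,:3]@np.array([(p[0]-c["cx"])/f,(p[1]-c["cy"])/f,1]); return E[:3,3],d/np.linalg.norm(d)
def plane(n,p,z,crop=True):
    o,d=ray(n,p,crop); return o+d*(z-o[2])/d[2]
def tri(a,b,crop=True):
    A=np.zeros((3,3));r=np.zeros(3);R=[ray("top",a,crop),ray("side",b,crop)]
    for o,d in R: P=np.eye(3)-np.outer(d,d);A+=P;r+=P@o
    x=np.linalg.solve(A,r); return x,max(np.linalg.norm(np.cross(x-o,d)) for o,d in R)
E
python3 - <<'E'
from h import *
np.set_printoptions(precision=1,suppress=True)
for n,a,b in [("FR",(341,278),(390,258)),("FL",(198,292),(400,365)),("NR",(357,438),(570,248)),("NL",(212,452),(594,362)),("Hend",(297,579),(737,284)),
 ("flangeFL",(128,161),(235,432)),("knob far",(203,157),(277,102)),("knob near",(209,252),(388,99))]: print(n,*tri(a,b))
print("top z22")
for p in [(198,292),(341,278),(357,438),(212,452),(297,579),(278,365)]: print(plane("top",p,22))
print("flange z10",[plane("top",p,10) for p in [(128,161),(286,157),(126,53),(283,50)]])
print("knob z172",[plane("top",p,172) for p in [(203,157),(209,254)]])
print("nose z100",[plane("top",p,100) for p in [(165,230),(250,228),(208,272)]])
print("tins", plane("top",(497,320),106),plane("top",(461,172),90),plane("top",(213,188),94,False))
E
```

```text
FR [629.6  64.1  21.3] 0.6969882870303706
FL [619.7 154.4  17.6] 0.49697446815365937
NR [528.7  51.8  20.8] 0.8306024669499981
NL [518.6 142.7  12. ] 0.050520060824940816
Hend [440.   87.5  23.4] 1.298226022571756
flangeFL [702.4 202.1  11.6] 0.6083738196429209
knob far [678.2 149.1 173.7] 0.39090422796336094
knob near [625.4 144.3 173.1] 0.7501554612720843
top z22
[618.8 154.3  22. ]
[630.2  64.1  22. ]
[529.5  51.8  22. ]
[518.5 142.5  22. ]
[441.2  87.3  22. ]
[574.  102.6  22. ]
flange z10 [array([703.3, 202.2,  10. ]), array([709. , 100.8,  10. ]), array([774., 206.,  10.]), array([779.2, 104.5,  10. ])]
knob z172 [array([678.9, 149.2, 172. ]), array([625.2, 144.3, 172. ])]
nose z100 [array([647.3, 172.4, 100. ]), array([649.9, 122.4, 100. ]), array([623.1, 146.4, 100. ])]
tins [598.9 -23.7 106. ] [688.8  -3.1  90. ] [639.4 317.3  94. ]
```

```bash
python3 -m handwheel '[[0,29,-36,0,-0.14],[0,58,-72,0,-0.28],[0,88,-110,0,-0.42],[0,118,-148,0,-0.56],[0,148,-186,0,-0.7],[0,178,-224,0,-0.84],[0,208,-262,0,-0.98],[0,238,-300,0,-1.12]]' 60
cat >go.py <<'E'
# go.py x y z yaw : shift to target in tool axes (level tool), from measured pose
import sys; from cell import *; import numpy as np
s=sense(); R=np.array(s["tool_rot"]); p=np.array(s["eef_pos"]); x,y,z,w=map(float,sys.argv[1:5])
yaw=np.arctan2(R[1,0],R[0,0]); d=(yaw-w+np.pi)%(2*np.pi)-np.pi
print("shift",np.round(R.T@(np.array([x,y,z])-p),1),"roll",round(d,3),"| pos",np.round(p,1),"yaw",round(yaw,3),"q",np.round(s["joint_pos"],2),"F",np.round(s["contact_force"],1),"M",np.round(s["torque"],3),"op",round(s["opening"],1),"gf",round(s["gripper_force"],1),"t",s["t"])
E
python3 go.py 478 91.4 120 3.263
```

```text
t: 1.0
eef_pos: [321.6, -273.7, 193.5]
tool_rot: [[0.18, 0.984, 0.0], [0.984, -0.18, -0.0], [-0.0, 0.0, -1.0]]
contact_force: [1.3, 0.9, 0.4]
opening: 85.7
gripper_force: 0.0
shift [387.3  88.1  73.5] roll -1.873 | pos [ 321.6 -273.7  193.5] yaw 1.39 q [-0.98 -0.33  2.11  0.    1.36 -0.79] F [1.3 0.9 0.4] M [ 0.005 -0.047 -0.037] op 85.7 gf 0.0 t 1.0
```

```bash
python3 -m handwheel '[[0,42,10,5,-0.14],[0,84,20,10,-0.28],[0,126,30,15,-0.42],[0,168,40,20,-0.56],[0,212,50,25,-0.7],[0,256,60,30,-0.84],[0,300,68,35,-0.98],[0,344,78,40,-1.12]]'
python3 go.py 478 91.4 80 3.263
```

```text
t: 1.8
eef_pos: [461.8, 50.1, 153.5]
tool_rot: [[-0.808, 0.59, 0.001], [0.59, 0.808, -0.0], [-0.001, 0.0, -1.0]]
contact_force: [0.6, -0.5, 0.4]
opening: 85.1
gripper_force: 0.0
shift [11.3 42.9 73.5] roll -0.752 | pos [461.8  50.1 153.5] yaw 2.511 q [-0.14 -0.16  2.06 -0.    1.25 -1.08] F [ 0.6 -0.5  0.4] M [ 0.01  -0.012  0.031] op 85.1 gf 0.0 t 1.8
```

```bash
python3 -m handwheel '[[0,3,12,12,-0.14],[0,6,24,24,-0.28],[0,9,36,36,-0.42],[0,11,43,48,-0.56],[0,11.3,43,60,-0.7],[0,11.3,43,73,-0.752],[0,11.3,43,80,-0.752],[0,11.3,43,80,-0.752]]'
python3 go.py 478 91.4 2 3.263
```

```text
t: 2.6
eef_pos: [477.1, 89.4, 72.5]
tool_rot: [[-0.994, -0.114, -0.002], [-0.114, 0.994, 0.0], [0.002, 0.0, -1.0]]
contact_force: [0.6, 0.4, 0.6]
opening: 85.5
gripper_force: 0.0
shift [-1.3  1.8 70.5] roll -0.007 | pos [477.1  89.4  72.5] yaw -3.028 q [-0.05  0.01  2.06  0.    1.08 -1.73] F [0.6 0.4 0.6] M [-0.025 -0.012 -0.061] op 85.5 gf 0.0 t 2.6
```

```bash
python3 -m handwheel '[[0,-1,2,25,0],[0,-1,2,45,0],[0,-1,2,60,0],[0,-1,2,68,0],[0,-1,2,70,0],[0.5,-1,2,70,0],[1,-1,2,70,0],[1,-1,2,70,0]]' 40
python3 go.py 478 91.4 2 3.263
```

```text
t: 3.4
eef_pos: [479.6, 91.5, 4.5]
tool_rot: [[-0.993, -0.115, 0.002], [-0.115, 0.993, -0.0], [-0.002, -0.0, -1.0]]
contact_force: [0.4, 0.4, 0.2]
opening: 43.8
gripper_force: 0.0
shift [1.6 0.1 2.5] roll -0.006 | pos [479.6  91.5   4.5] yaw -3.026 q [-0.04  0.14  2.07  0.    0.93 -1.73] F [0.4 0.4 0.2] M [0.02  0.035 0.075] op 43.8 gf 0.0 t 3.4
```

```bash
python3 -m handwheel '[[1,0,0,0,0],[1,0,0,0,0],[1,0,0,0,0],[1,0,0,0,0],[1,0,0,0,0],[1,0,0,0,0],[1,0,0,0,0],[1,0,0,0,0]]' 40
python3 go.py 478 91.4 2 3.263; python3 - <<'E'
from h import *
t=C["top"]["pixels"][165:295,235:395];s=C["side"]["pixels"][165:265,240:400]
cv2.imwrite("pics/g1.png",np.hstack([cv2.resize(x,(400,h),interpolation=2) for x,h in((t,325),(cv2.copyMakeBorder(s,0,30,0,0,0),325))]))
E
```

```text
t: 4.2
eef_pos: [478.8, 91.5, 3.6]
tool_rot: [[-0.993, -0.115, -0.0], [-0.115, 0.993, 0.0], [0.0, 0.0, -1.0]]
contact_force: [0.5, -0.4, -0.3]
opening: 0.1
gripper_force: 0.0
shift [ 0.8 -0.   1.6] roll -0.006 | pos [478.8  91.5   3.6] yaw -3.026 q [-0.04  0.14  2.07  0.    0.93 -1.73] F [ 0.5 -0.4 -0.3] M [-0.031 -0.041  0.033] op 0.1 gf 0.0 t 4.2
```

View pics/g1.png

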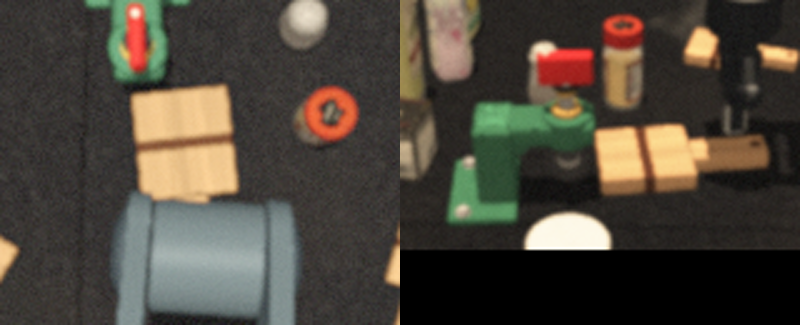

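The picture shows the fingers shut at about (735,130) in the right half, apparently beside or behind the handle, so the grasp missed. I project the expected points to find out why.

```bash
cat >>h.py <<'E'
def proj(n,X):
    c=C[n];E=np.array(c["extrinsics"]);q=E[:3,:3].T@(np.array(X,float)-E[:3,3]);f=200/np.tan(np.radians(c["fov_y"]/2))
    return np.array([q[0]/q[2]*f+c["cx"],q[1]/q[2]*f+c["cy"]])
E
python3 - <<'E'
from h import *
im=C["side"]["pixels"][180:260,310:410]; im=cv2.resize(im,None,fx=7,fy=7,interpolation=cv2.INTER_CUBIC)
for X,col in [((478.8,91.5,3.6),(0,0,255)),((478.8,91.5,40),(255,0,0)),((441,87,22),(0,255,0)),((525,97,22),(0,255,0))]:
    p=((proj("side",X)+.5-np.array([310,180]))*7).astype(int); cv2.circle(im,tuple(map(int,p)),4,col,-1); print(X,p)
cv2.imwrite("pics/g2.png",im)
E
```

```text
(478.8, 91.5, 3.6) [436 338]
(478.8, 91.5, 40) [442 263]
(441, 87, 22) [536 295]
(525, 97, 22) [320 307]
```

View pics/g2.png

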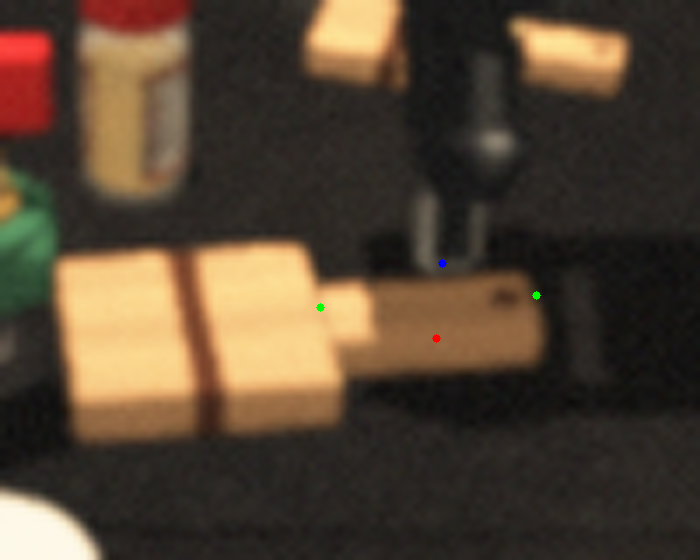

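The handle lies where it was predicted (green dots), but the finger tips show at crop (445,268), not at the reported TCP (red dot). I mark the tool axis in both views to tell a height error from a sideways one.

```bash
python3 - <<'E'
from h import *
out=[]
for n,(u,v) in (("side",(300,60)),("top",(250,160))):
    im=cv2.resize(C[n]["pixels"][v:v+190,u:u+130],None,fx=3,fy=3,interpolation=cv2.INTER_CUBIC)
    for z,col in zip((3.6,77,150,250,350),((0,0,255),(255,0,0),(0,255,0),(255,0,255),(0,255,255))):
        p=((proj(n,(478.8,91.5,z))+.5-np.array([u,v]))*3).astype(int); cv2.circle(im,tuple(map(int,p)),3,col,-1)
    out.append(im)
cv2.imwrite("pics/g3.png",np.hstack(out))
print([plane("side",((445+.5)/7-.5+310,(268+.5)/7-.5+180),z,False).round() for z in (3.6,15,25,40)])
E
```

```text
[array([471.,  45.,   4.]), array([473.,  60.,  15.]), array([475.,  74.,  25.]), array([478.,  95.,  40.])]
```

View pics/g3.png

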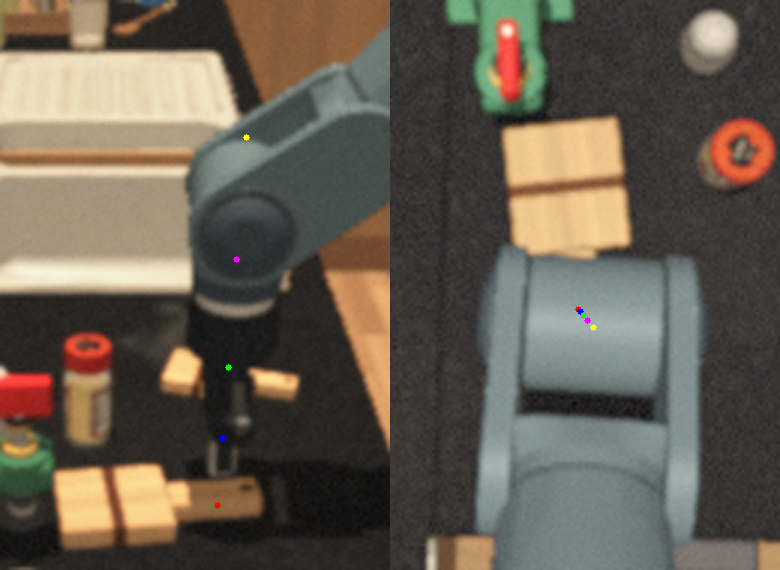

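The axis agrees sideways in both views. But the visible tips sit at about z=40, while the reported TCP z is 3.6, and the fingers shut without touching the handle. I open and go lower in small steps, watching the force.

```bash
python3 -m handwheel '[[0,0,0,0,0],[0,0,0,0,0],[0,0,0,0,0],[0,0,0,0,0],[0,0,0,4,0],[0,0,0,8,0],[0,0,0,11,0],[0,0,0,14,0]]' 40
python3 go.py 478 91.4 2 3.263; python3 - <<'E'
from h import *
im=C["side"]["pixels"][150:260,300:420]; im=cv2.resize(im,None,fx=5,fy=5,interpolation=cv2.INTER_CUBIC)
cv2.imwrite("pics/g4.png",im)
E
```

```text
t: 5.3
eef_pos: [478.6, 91.5, -10.9]
tool_rot: [[-0.993, -0.115, -0.001], [-0.115, 0.993, 0.0], [0.001, 0.0, -1.0]]
contact_force: [-0.4, 0.1, -0.5]
opening: 85.2
gripper_force: 0.0
shift [  0.6  -0.1 -12.9] roll -0.006 | pos [478.6  91.5 -10.9] yaw -3.026 q [-0.04  0.17  2.07 -0.    0.9  -1.73] F [-0.4  0.1 -0.5] M [-0.062 -0.054  0.038] op 85.2 gf 0.0 t 5.3
```

View pics/g4.png

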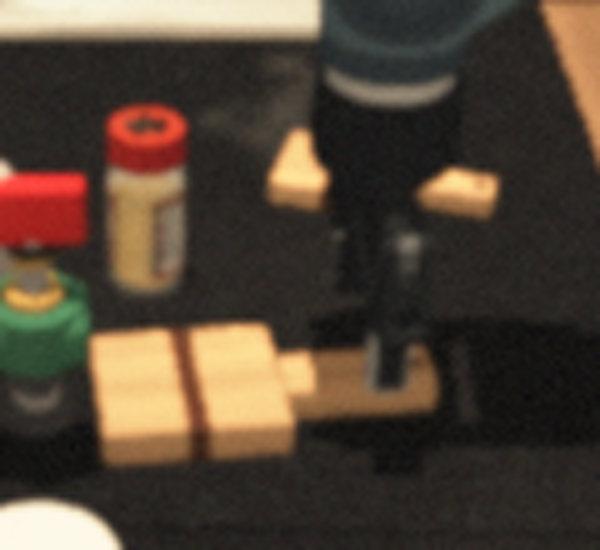

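The near finger tip shows at crop (387,390), over the handle, with its shadow at (397,465) well below, so the fingers are still above the table. I compute the tip's height.

```bash
python3 - <<'E'
from h import *
o,d=ray("side",((387+.5)/5-.5+300,(390+.5)/5-.5+150),False)
for y in (134,141,148): print((o+d*(y-o[1])/d[1]).round(1))
E
```

```text
[471.1 134.   37.1]
[472.1 141.   42.5]
[473.1 148.   47.8]
```

The open tips are near z=40 at reported TCP −11, so the true TCP height is about the reported one plus 37. I go down 24 more, gently, and close.

```bash
python3 -m handwheel '[[0,0,0,4,0],[0,0,0,8,0],[0,0,0,12,0],[0,0,0,15,0],[0,0,0,18,0],[0,0,0,20,0],[0,0,0,22,0],[0,0,0,23,0]]' 40
python3 go.py 478 91.4 -34 3.263;  python3 -m handwheel '[[0.5,0,0,0,0],[1,0,0,0,0],[1,0,0,0,0],[1,0,0,0,0],[1,0,0,0,0],[1,0,0,0,0],[1,0,0,0,0],[1,0,0,0,0]]' 40; python3 go.py 478 91.4 -34 3.263
```

```text
t: 6.3
eef_pos: [478.8, 91.5, -33.6]
tool_rot: [[-0.993, -0.115, -0.0], [-0.115, 0.993, 0.0], [0.0, 0.0, -1.0]]
contact_force: [-0.2, -0.1, -0.0]
opening: 85.4
gripper_force: 0.0
shift [ 0.8 -0.   0.4] roll -0.006 | pos [478.8  91.5 -33.6] yaw -3.026 q [-0.04  0.22  2.07  0.    0.85 -1.73] F [-0.2 -0.1 -0. ] M [ 0.047 -0.026  0.004] op 85.4 gf 0.0 t 6.3
t: 7.1
eef_pos: [479.3, 91.5, -33.0]
tool_rot: [[-0.993, -0.115, 0.001], [-0.115, 0.993, -0.0], [-0.001, -0.0, -1.0]]
contact_force: [-1.4, -0.7, 4.9]
opening: 33.2
gripper_force: 40.6
shift [1.3 0.  1. ] roll -0.006 | pos [479.3  91.5 -33. ] yaw -3.026 q [-0.04  0.22  2.07  0.    0.85 -1.73] F [-1.4 -0.7  4.9] M [0.042 0.147 0.031] op 33.2 gf 40.6 t 7.1
```

```bash
python3 go.py 548.4 142.7 -32.6 3.1966
```

```text
shift [-74.6  42.9  -0.4] roll 0.06 | pos [479.3  91.5 -33. ] yaw -3.026 q [-0.04  0.22  2.07  0.    0.85 -1.73] F [-1.4 -0.7  4.9] M [0.042 0.147 0.031] op 33.2 gf 40.6 t 7.1
```

```bash
python3 -m handwheel '[[1,-4,4,-0.6,0.01],[1,-14,10,-0.6,0.02],[1,-26,18,-0.6,0.03],[1,-38,26,-0.6,0.04],[1,-50,33,-0.6,0.05],[1,-62,39,-0.6,0.06],[1,-70,42,-0.6,0.06],[1,-74.5,43,-0.6,0.06]]' 40;  python3 go.py 560.4 143.4 -32.6 3.1966
python3 - <<'E'
from h import *
t=C["top"]["pixels"][125:225,235:355];s=C["side"]["pixels"][165:265,250:370]
cv2.imwrite("pics/p1.png",np.vstack([cv2.resize(x,(360,300),interpolation=2) for x in(t,s)]))
E
```

```text
t: 7.9
eef_pos: [547.2, 143.1, -33.0]
tool_rot: [[-0.998, -0.056, -0.003], [-0.056, 0.998, -0.0], [0.003, -0.0, -1.0]]
contact_force: [-7.3, -2.4, 9.9]
opening: 33.2
gripper_force: 41.1
shift [-13.2  -0.4  -0.5] roll 0.001 | pos [547.2 143.1 -33. ] yaw -3.086 q [ 0.06  0.37  1.87 -0.    0.9  -1.57] F [-7.3 -2.4  9.9] M [-0.317  1.061 -0.054] op 33.2 gf 41.1 t 7.9
```

View pics/p1.png

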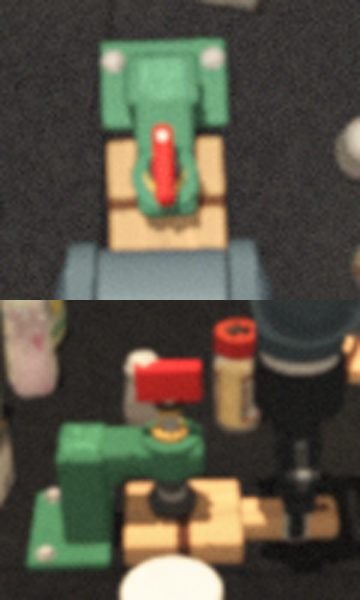

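The picture shows the paddle square under the foot: blade edges at columns 107 and 225, flange at 101 and 229. About 12 mm is left to go.

```bash
python3 -m handwheel '[[1,-3,-0.3,-0.4,0],[1,-6,-0.3,-0.4,0],[1,-8,-0.3,-0.4,0],[1,-9,-0.3,-0.4,0],[1,-10,-0.3,-0.4,0],[1,-11,-0.3,-0.4,0],[1,-12,-0.3,-0.4,0],[1,-12,-0.3,-0.4,0]]' 40;  python3 go.py 560.4 143.4 -32.6 3.1966
```

```text
t: 8.8
eef_pos: [560.1, 143.1, -32.4]
tool_rot: [[-0.998, -0.055, 0.0], [-0.055, 0.998, 0.0], [-0.0, -0.0, -1.0]]
contact_force: [-0.1, -0.3, -2.3]
opening: 33.3
gripper_force: 39.9
shift [-0.4  0.2  0.2] roll 0.0 | pos [560.1 143.1 -32.4] yaw -3.086 q [ 0.05  0.39  1.84 -0.    0.91 -1.57] F [-0.1 -0.3 -2.3] M [-0.032  0.034 -0.012] op 33.3 gf 39.9 t 8.8
```

No contact yet; I creep on.

```bash
python3 -m handwheel '[[1,-0.5,0.2,0,0],[1,-1,0.2,0,0],[1,-1.5,0.2,0,0],[1,-2,0.2,0,0],[1,-2.5,0.2,0,0],[1,-3,0.2,0,0],[1,-3,0.2,0,0],[1,-3,0.2,0,0]]' 40;  python3 go.py 560.4 143.4 -32.6 3.1966
```

```text
t: 9.6
eef_pos: [560.7, 143.6, -33.0]
tool_rot: [[-0.998, -0.055, -0.005], [-0.055, 0.998, -0.0], [0.005, 0.0, -1.0]]
contact_force: [-8.0, -1.6, 1.3]
opening: 33.1
gripper_force: 40.2
shift [ 0.3 -0.1 -0.4] roll 0.0 | pos [560.7 143.6 -33. ] yaw -3.086 q [ 0.05  0.39  1.84  0.    0.91 -1.57] F [-8.  -1.6  1.3] M [-0.036  1.135 -0.12 ] op 33.1 gf 40.2 t 9.6
```

```bash
python3 -m handwheel '[[1,-0.5,0,0,0],[1,-1,0,0,0],[1,-1.5,0,0,0],[1,-2,0,0,0],[1,-2.5,0,0,0],[1,-2.5,0,0,0],[1,-2.5,0,0,0],[1,-2.5,0,0,0]]' 40;  python3 go.py 560.4 143.4 -32.6 3.1966
```

```text
t: 10.4
eef_pos: [560.4, 143.5, -33.0]
tool_rot: [[-0.998, -0.055, -0.012], [-0.055, 0.998, -0.001], [0.012, -0.0, -1.0]]
contact_force: [-17.0, -3.2, 11.7]
opening: 32.9
gripper_force: 41.4
shift [ 0.  -0.1 -0.4] roll 0.0 | pos [560.4 143.5 -33. ] yaw -3.086 q [ 0.05  0.4   1.83 -0.    0.92 -1.57] F [-17.   -3.2  11.7] M [-0.226  2.647 -0.19 ] op 32.9 gf 41.4 t 10.4
```

The blade is against the column. I unload the push, open, and rise.

```bash
python3 -m handwheel '[[1,2.2,0,0,0],[1,4.5,0,0,0],[1,4.5,0,0,0],[0.5,4.5,0,0,0],[0,4.5,0,0,0],[0,4.5,0,0,0],[0,4.5,0,0,0],[0,4.5,0,0,0]]' 40;  python3 go.py 560.4 143.4 -32.6 3.1966
python3 -m handwheel '[[0,0,0,-15,0],[0,0,0,-40,0],[0,0,0,-70,0],[0,0,0,-105,0],[0,0,0,-145,0],[0,0,0,-185,0],[0,0,0,-210,0],[0,0,0,-210,0]]'; python3 go.py 652 147.3 170 3.2266
```

```text
t: 11.2
eef_pos: [561.2, 143.4, -32.2]
tool_rot: [[-0.998, -0.055, 0.001], [-0.055, 0.998, 0.0], [-0.001, 0.0, -1.0]]
contact_force: [-0.7, 0.2, 0.3]
opening: 85.7
gripper_force: 0.0
shift [0.8 0.  0.4] roll 0.0 | pos [561.2 143.4 -32.2] yaw -3.086 q [ 0.05  0.39  1.84  0.    0.91 -1.57] F [-0.7  0.2  0.3] M [-0.022  0.038 -0.051] op 85.7 gf 0.0 t 11.2
t: 12.0
eef_pos: [564.0, 143.7, 184.1]
tool_rot: [[-0.998, -0.055, 0.011], [-0.055, 0.998, 0.001], [-0.011, 0.0, -1.0]]
contact_force: [0.5, 0.1, 0.8]
opening: 85.6
gripper_force: 0.0
shift [-87.9  -1.2  15.1] roll -0.03 | pos [564.  143.7 184.1] yaw -3.086 q [ 0.05  0.09  1.75  0.    1.29 -1.57] F [0.5 0.1 0.8] M [-0.028  0.011  0.012] op 85.6 gf 0.0 t 12.0
```

```bash
python3 - <<'E'
from h import *
t=C["top"]["pixels"][125:225,235:355];s=C["side"]["pixels"][165:265,250:370]
cv2.imwrite("pics/p2.png",np.hstack([cv2.resize(x,(400,333),interpolation=2) for x in(t,s)]))
E
python3 -m handwheel '[[0,-10,0,0,-0.03],[0,-25,0,2,-0.03],[0,-42,-0.5,4,-0.03],[0,-59,-1,6,-0.03],[0,-75,-1,8,-0.03],[0,-86,-1,8,-0.03],[0,-91,-1,8,-0.03],[0,-91,-1,8,-0.03]]'; python3 go.py 652 147.3 103 3.2266
```

```text
t: 12.9
eef_pos: [651.9, 147.4, 168.7]
tool_rot: [[-0.996, -0.085, -0.001], [-0.085, 0.996, -0.0], [0.001, 0.0, -1.0]]
contact_force: [-0.2, 0.0, 0.1]
opening: 85.3
gripper_force: 0.0
shift [-0.2 -0.1 65.7] roll 0.0 | pos [651.9 147.4 168.7] yaw -3.056 q [ 0.05  0.31  1.53 -0.    1.31 -1.6 ] F [-0.2  0.   0.1] M [0.059 0.025 0.041] op 85.3 gf 0.0 t 12.9
```

View pics/p2.png

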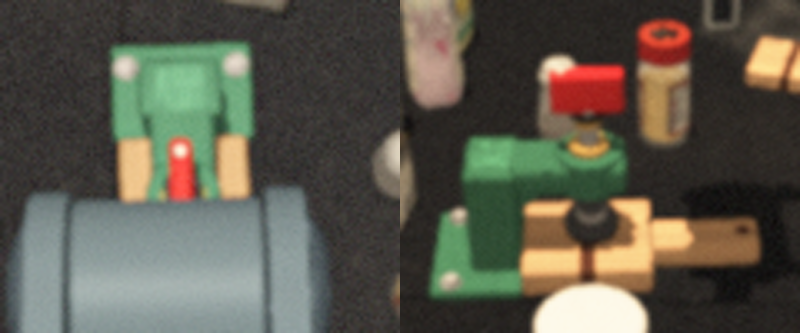

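The blade is flush with the column (end at the flange's front edge) and the strip at (587,262) is under the foot. Now down onto the knob.

```bash
python3 -m handwheel '[[0,0,0,8,0],[0,0,0,20,0],[0,0,0,32,0],[0,0,0,44,0],[0,0,0,54,0],[0,0,0,61,0],[0,0,0,65,0],[0,0,0,66,0]]'; python3 go.py 652 147.3 103 3.2266
python3 -m handwheel '[[0.4,0,0,0,0],[0.6,0,0,0,0],[0.8,0,0,0,0],[1,0,0,0,0],[1,0,0,0,0],[1,0,0,0,0],[1,0,0,0,0],[1,0,0,0,0]]' 50; python3 go.py 652 147.3 103 3.2266
```

```text
t: 13.7
eef_pos: [651.6, 147.4, 103.1]
tool_rot: [[-0.996, -0.085, -0.001], [-0.085, 0.996, -0.0], [0.001, 0.0, -1.0]]
contact_force: [0.3, -0.1, 0.4]
opening: 85.5
gripper_force: 0.0
shift [-0.3 -0.1  0.1] roll 0.0 | pos [651.6 147.4 103.1] yaw -3.056 q [ 0.05  0.37  1.57  0.    1.2  -1.6 ] F [ 0.3 -0.1  0.4] M [ 0.048 -0.037 -0.003] op 85.5 gf 0.0 t 13.7
t: 14.5
eef_pos: [651.8, 148.5, 103.9]
tool_rot: [[-0.996, -0.084, 0.0], [-0.084, 0.996, 0.002], [-0.001, 0.002, -1.0]]
contact_force: [0.0, 4.7, -0.0]
opening: 13.3
gripper_force: 52.4
shift [-0.1 -1.2  0.9] roll -0.0 | pos [651.8 148.5 103.9] yaw -3.057 q [ 0.05  0.37  1.57  0.    1.2  -1.6 ] F [ 0.   4.7 -0. ] M [ 0.824  0.01  -0.484] op 13.3 gf 52.4 t 14.5
```

Gripped, with a small sideways load, so I recentre by 1.2 mm while starting to turn. Free travel is at least 1.3 rad.

```bash
python3 -m handwheel '[[1,0,0.4,0.3,0.08],[1,0,0.8,0.8,0.2],[1,0,1.2,1.2,0.32],[1,0,1.2,1.7,0.44],[1,0,1.2,2.1,0.56],[1,0,1.2,2.6,0.68],[1,0,1.2,3.1,0.8],[1,0,1.2,3.5,0.92]]' 50; python3 go.py 652 148.5 100 3.2266
```

```text
t: 15.3
eef_pos: [652.1, 149.9, 100.4]
tool_rot: [[-0.669, 0.743, 0.001], [0.743, 0.669, 0.002], [0.0, 0.002, -1.0]]
contact_force: [2.7, 6.9, 0.2]
opening: 13.4
gripper_force: 51.3
shift [-0.9 -1.   0.4] roll -0.923 | pos [652.1 149.9 100.4] yaw 2.303 q [ 0.06  0.38  1.57  0.    1.19 -0.68] F [2.7 6.9 0.2] M [ 1.03  -0.223  0.204] op 13.4 gf 51.3 t 15.3
```

The turning torque is 0.20 N m, the free value. I add an averaging readout and continue in smaller turns.

```bash
cat >rd.py <<'E'
from cell import *; import numpy as np
L=[]
for i in range(6):
    s=sense(); L.append([*s["contact_force"],*s["torque"]]); capture("side")
L=np.array(L); R=np.array(s["tool_rot"]); print("F M mean",L.mean(0).round(3),"Mz",L[:,5].round(3),"pos",np.round(s["eef_pos"],2),"yaw",round(np.arctan2(R[1,0],R[0,0]),3),"q6",round(s["joint_pos"][5],2),"ftool",(R.T@L.mean(0)[:3]).round(1),"t",round(s["t"],2))
E
python3 -m handwheel '[[1,0.3,0.5,0.2,0.05],[1,0.7,1,0.4,0.1],[1,0.7,1.3,0.6,0.15],[1,0.7,1.3,0.8,0.2],[1,0.7,1.3,1,0.25],[1,0.7,1.3,1.15,0.3],[1,0.7,1.3,1.35,0.35],[1,0.7,1.3,1.53,0.4]]' 50 | grep -v rot; python3 rd.py
```

```text
t: 16.1
eef_pos: [652.7, 150.5, 99.0]
contact_force: [2.9, 4.2, 0.4]
opening: 13.2
gripper_force: 51.4
F M mean [ 2.362  4.374  0.226  0.647 -0.205  0.011] Mz [ 0.232  0.059 -0.07  -0.103  0.006 -0.056] pos [652.69 150.42  98.91] yaw 1.908 q6 -0.28 ftool [ 3.3  3.7 -0.2] t 16.35
```

```bash
python3 - <<'E'
from h import *
o,d=ray("side",(250+193/3.333,165+240/3.333),False)
for y in (165,170): print((o+d*(y-o[1])/d[1]).round(1))
E
python3 -m handwheel '[[1,0.2,0.3,0.2,0.05],[1,0.4,0.6,0.4,0.1],[1,0.6,0.8,0.6,0.15],[1,0.6,0.8,0.8,0.2],[1,0.6,0.8,1,0.25],[1,0.6,0.8,1.15,0.3],[1,0.6,0.8,1.35,0.35],[1,0.6,0.8,1.53,0.4]]' 50 | grep -v rot; python3 rd.py
```

```text
[649.8 165.   27.6]
[649.4 170.   31.6]
t: 17.3
eef_pos: [653.3, 150.7, 97.4]
contact_force: [3.2, 2.6, 1.4]
opening: 13.1
gripper_force: 51.4
F M mean [ 3.204  2.626  0.802  0.521 -0.361  0.061] Mz [ 0.269  0.101 -0.01  -0.006  0.024 -0.01 ] pos [653.31 150.7   97.41] yaw 1.508 q6 0.12 ftool [ 2.8  3.  -0.8] t 17.55
```

```bash
sed -i 's/range(6)/range(8)/' rd.py; python3 -m handwheel '[[1,0,0.2,0.1,0.03],[1,0.2,0.3,0.25,0.06],[1,0.3,0.4,0.4,0.1],[1,0.3,0.4,0.55,0.14],[1,0.3,0.4,0.7,0.18],[1,0.3,0.4,0.85,0.22],[1,0.3,0.4,1,0.26],[1,0.3,0.4,1.15,0.3]]' 50 | grep -v rot; python3 rd.py
```

```text
t: 18.4
eef_pos: [653.7, 150.8, 96.2]
contact_force: [4.3, 1.7, 0.6]
opening: 13.4
gripper_force: 51.5
F M mean [ 4.795  1.004  1.047  0.286 -0.664  0.124] Mz [0.341 0.188 0.061 0.086 0.102 0.072 0.097 0.044] pos [653.7  150.8   96.19] yaw 1.207 q6 0.42 ftool [ 2.6  4.1 -1. ] t 18.75
```

```bash
python3 -m handwheel '[[1,0,0,0.05,0.01],[1,0,0,0.1,0.02],[1,0,0,0.15,0.035],[1,0,0,0.2,0.05],[1,0,0,0.26,0.065],[1,0,0,0.32,0.08],[1,0,0,0.38,0.1],[1,0,0,0.46,0.12]]' 50 | grep -v rot; python3 rd.py
```

```text
t: 19.6
eef_pos: [653.9, 150.7, 95.8]
contact_force: [5.7, 0.9, 1.4]
opening: 12.9
gripper_force: 51.5
F M mean [ 5.795  0.979  1.2    0.243 -0.787  0.252] Mz [0.33  0.271 0.238 0.236 0.237 0.214 0.287 0.198] pos [653.88 150.75  95.8 ] yaw 1.087 q6 0.54 ftool [ 3.6  4.7 -1.2] t 19.95
```

The turning torque is up about 0.12 N m over free and the held reading has shifted by a similar amount, so the foot has bitten at roughly 25–37 N. I stop here, ease the side load, let go and rise.

```bash
python3 -m handwheel '[[1,0.4,0.5,0,0],[1,0.8,1.1,0,0],[1,0.8,1.1,0,-0.01],[0.8,0.8,1.1,0,-0.01],[0.4,0.8,1.1,0,-0.01],[0,0.8,1.1,0,-0.01],[0,0.8,1.1,0,-0.01],[0,0.8,1.1,0,-0.01]]' 50 | grep -v rot
python3 -m handwheel '[[0,0.8,1.1,-8,0],[0,0.8,1.1,-22,0],[0,0.8,1.1,-40,0],[0,0.8,1.1,-60,0],[0,0.8,1.1,-80,0],[0,0.8,1.1,-95,0],[0,0.8,1.1,-100,0],[0,0.8,1.1,-100,0]]'|grep -v rot
python3 -m handwheel '[[0,0,0,-15,0],[0,0,0,-35,0],[0,0,0,-55,0],[0,0,0,-75,0],[0,0,0,-95,0],[0,0,0,-105,0],[0,0,0,-105,0],[0,0,0,-105,0]]'; python3 rd.py
```

```text
t: 20.8
eef_pos: [654.2, 151.3, 95.2]
contact_force: [-0.1, 0.2, -0.6]
opening: 74.3
gripper_force: 0.0
t: 21.6
eef_pos: [656.4, 151.6, 196.9]
contact_force: [0.5, 0.5, -0.2]
opening: 85.4
gripper_force: 0.0
t: 22.4
eef_pos: [655.4, 151.5, 299.4]
tool_rot: [[0.456, 0.89, -0.002], [0.89, -0.456, -0.0], [-0.001, -0.001, -1.0]]
contact_force: [0.3, 0.1, 0.7]
opening: 85.0
gripper_force: 0.0
F M mean [-0.046 -0.241  0.177  0.    -0.021  0.005] Mz [-0.007 -0.016  0.013  0.036 -0.025 -0.001 -0.014  0.049] pos [655.63 151.51 299.77] yaw 1.097 q6 0.53 ftool [-0.2  0.1 -0.2] t 22.75
```

```bash
python3 - <<'E'
from h import *
b=cv2.resize(cv2.imread("pics/p2.png")[:,400:],(120,100),interpolation=cv2.INTER_AREA); a=C["side"]["pixels"][165:265,250:370]
for z in (22,26,30,34): print(z,proj("side",(652,170,z)).round(1))
for u in (304,307,310):
  print(u,"before",[int(x) for x in b[55:85,u-250,2]]); print("    after",[int(x) for x in a[55:85,u-250,2]])
E
```

```text
22 [307.  239.9]
26 [307.  238.7]
30 [306.9 237.5]
34 [306.9 236.3]
304 before [47, 50, 49, 47, 47, 46, 49, 57, 72, 90, 93, 79, 58, 48, 50, 47, 46, 53, 76, 113, 153, 179, 180, 182, 180, 173, 152, 123, 106, 122]
    after [47, 45, 45, 49, 56, 81, 90, 78, 54, 57, 68, 89, 92, 77, 59, 50, 50, 48, 48, 58, 79, 99, 148, 175, 181, 176, 153, 125, 106, 124]
307 before [48, 48, 48, 48, 49, 49, 46, 49, 58, 78, 97, 97, 73, 53, 49, 48, 44, 43, 57, 84, 121, 148, 154, 153, 154, 147, 124, 98, 85, 120]
    after [45, 43, 47, 46, 59, 88, 107, 94, 63, 55, 57, 78, 102, 99, 74, 56, 48, 51, 43, 43, 58, 76, 104, 131, 149, 145, 126, 98, 88, 116]
310 before [43, 45, 47, 46, 44, 48, 54, 61, 77, 94, 91, 74, 55, 50, 47, 45, 50, 71, 108, 165, 228, 248, 250, 249, 250, 246, 231, 194, 166, 172]
    after [46, 46, 48, 49, 62, 87, 96, 73, 60, 64, 78, 94, 96, 78, 58, 51, 47, 49, 52, 83, 116, 140, 168, 227, 247, 246, 233, 198, 172, 173]
```

The foot has sunk about 8 mm and its lower edge is at the paddle's surface, in line with the torque rise. Handing in.

```bash
python3 -c "
from cell import *
print(finish_job())"
```

```text
the job is handed in; nothing more can be done
None
```

I handed the job in at about 23 s: the paddle is square against the column with its glued strip under the foot, and the knob is tightened to an estimated 25–37 N, judged from noisy wrist torque. The first grasp of the handle closed on nothing, because the tips were about 37 mm higher than the reported tool height, and I corrected it without moving anything else.

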